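# Load the polished specimens into the microscope transfer tray

## Robot

A 6-joint arm with a two-finger parallel gripper is mounted at the origin on the work surface. World frame = base frame: x ahead of the robot, y to its left, z up, the work surface at z = 0. Lengths are in m, angles in rad, forces in N, time in s.
With the tool pointing down it reaches from about 0.425 to 0.95 m from the base axis. Payload 3.5 kg.
Tool frame: the origin (TCP) lies on the centre line of the jaws, within the pads' length; the fingertips stand 11 mm ahead of it and the grasp point (between the pads) lies 8 mm behind it; x points along the fingers, y is the direction in which the jaws open and shut, and the axes are right-handed (so a half turn about x gives the same grasp; the last joint's range is limited). The gripper opens to 85 mm and grips with 20 to 120 N. Pads are 22 mm wide; open, the fingers measure 114 mm over their backs; the gripper's body (76 mm by 85 mm) begins 54 mm behind the grasp point. The pads swing forward as they close: fully open they stand 13 mm farther back than shut.
Start: joints at [-1.32, 0.286, 1.577, -0, 1.279, -0.15], TCP at [0.263, -0.621, 0.242] pointing down, gripper open.
Joint ranges: [-2.77, 2.77], [-0.9, 2.22], [0.21, 2.48], [-1.53, 4.67], [0.24, 2.81], [-2.84, 2.84]. Speed limits (rad/s): [2.79, 2.79, 3.14, 3.14, 3.14, 3.14].

## Interface

Orientations are given as a unit quaternion [x, y, z, w].
In Python, from plant import ctrl gives the robot as it stands. The module is installed in compiled form; this text tells all that it offers.
- The arm moves only by the tool drive_tool, never from a script. Its argument "series" is a list of rows, each a list of 2 entries, a list of its own where there are three numbers: the shift along the tool's x, y, z in units of 50 mm (1.0 is 50 mm), then the turn, a rotation vector about the tool's x, y, z in degrees. A call has 1 to 5 rows; each row shifts and turns the pose as measured when the row begins, along the tool's axes as they then stand; what a row does not reach is not made up. A row lasts 1/10 s, in which the tool goes at most 50 mm and 8.59 degrees, less where a joint would pass 70% of its speed; a pose out of reach is approached as far as the arm can. A call is refused whole if a number of a shift passes 1 or a number of a turn 8.59, either way. A call with a gripper value outside its range is refused whole. "grip" is the gripper's target within -1 to 1 (fully open at 1, half-way at 0, shut at -1), set as the call begins (left out, the last holds). The fingers move at their own pace and stop on an object; "newtons" is the grip in N (left out, the last holds). Time passes only in rows, so rows that do not move let the fingers close. It gives the time, the measured TCP pose, the force and the opening at its end, in the units of the state.
- ctrl.get_state(): the state, without advancing time (a new reading comes with each control period).
- ctrl.read_camera(name): name is "side" or "top"; returns a dict with "img" (384x512x3 uint8, red, green, blue), "camera_matrix" (3x3 intrinsics, pixels), "R" (3x3) and "t" (3): a world point X has camera coordinates R X + t. Camera axes: x right, y down, z forward; pixel columns grow to the right and rows downward; lengths in m; the calibration is good to about 2 mm. A picture is of the moment at which its call begins. There is no depth.
- ctrl.sign_off(): hands the job in, once; it reports no verdict.
The state is a dict: "time": time; "qpos": joint angles; "dq": joint speeds; "joint_efforts": joint torques, N m; "eef_pos": TCP position; "tcp_rot": TCP orientation; "contact_force": force on the tool from outside, world axes, zero at the start; "wrist_torque": the same for the moment, N m; "opening": opening from 0.0 (shut) to 1.0 (fully open).
Only numpy, scipy, OpenCV 4.12 (cv2) and the standard library are available. Lean on these libraries where they do the work, as an engineer would, in place of code of your own. Each camera call takes 0.05 s, during which the arm holds its last target.

## Task

Get the four polished specimen mounts, the resin cylinders with a bright metal square in the top, ready for the electron microscope: set each one down, not dropped, upright with its metal face up, in the white tray, wholly on the round pad of its own colour. Leave the two plain blanks, which have no metal in them, standing where they are.

Things in the scene. Friction and masses are not known exactly. Their poses are not given: they have to be found in the camera images.
- spec_red_mid (a point): The red specimen mount: an upright red resin cylinder, 40 mm in diameter and 30 mm tall, about 60 g, loose, with a bright silver metal square (22 mm) let into the centre of its top face. It starts standing on the flat grey work mat (3 mm thick). This point is its centre, half-way up (15 mm above its underside); z is its upright axis, pointing to the polished top.
- spec_yellow_mid (a point): The yellow specimen mount: an upright yellow resin cylinder, 40 mm in diameter and 30 mm tall, about 60 g, loose, with a bright silver metal square (22 mm) let into the centre of its top face. It starts standing on the flat grey work mat (3 mm thick). This point is its centre, half-way up (15 mm above its underside); z is its upright axis, pointing to the polished top.
- spec_green_mid (a point): The green specimen mount: an upright green resin cylinder, 40 mm in diameter and 30 mm tall, about 60 g, loose, with a bright silver metal square (22 mm) let into the centre of its top face. It starts standing on the flat grey work mat (3 mm thick). This point is its centre, half-way up (15 mm above its underside); z is its upright axis, pointing to the polished top.
- spec_blue_mid (a point): The blue specimen mount: an upright blue resin cylinder, 40 mm in diameter and 30 mm tall, about 60 g, loose, with a bright silver metal square (22 mm) let into the centre of its top face. It starts standing on the flat grey work mat (3 mm thick). This point is its centre, half-way up (15 mm above its underside); z is its upright axis, pointing to the polished top.
- pad_red_top (a point): The red pad: a flat round red disc, 68 mm in diameter, 3 mm thick, fixed on the floor of the white 220 x 220 mm transfer tray. This point is the centre of the pad's upper face; z is up. The four pads lie in a square, 90 mm between neighbours' centres; the tray's rim is 4 mm thick, its top 9 mm above the pads' upper face, and its inside is 61 mm or more from each pad's centre.
- pad_yellow_top (a point): The yellow pad: a flat round yellow disc, 68 mm in diameter, 3 mm thick, fixed on the floor of the white 220 x 220 mm transfer tray. This point is the centre of the pad's upper face; z is up. The four pads lie in a square, 90 mm between neighbours' centres; the tray's rim is 4 mm thick, its top 9 mm above the pads' upper face, and its inside is 61 mm or more from each pad's centre.
- pad_green_top (a point): The green pad: a flat round green disc, 68 mm in diameter, 3 mm thick, fixed on the floor of the white 220 x 220 mm transfer tray. This point is the centre of the pad's upper face; z is up. The four pads lie in a square, 90 mm between neighbours' centres; the tray's rim is 4 mm thick, its top 9 mm above the pads' upper face, and its inside is 61 mm or more from each pad's centre.
- pad_blue_top (a point): The blue pad: a flat round blue disc, 68 mm in diameter, 3 mm thick, fixed on the floor of the white 220 x 220 mm transfer tray. This point is the centre of the pad's upper face; z is up. The four pads lie in a square, 90 mm between neighbours' centres; the tray's rim is 4 mm thick, its top 9 mm above the pads' upper face, and its inside is 61 mm or more from each pad's centre.
- blank_red_mid (a point): The red blank: a loose resin cylinder like the red specimen mount (40 mm in diameter, 30 mm tall, about 60 g) but with a plain red top, no metal in it. It must stay. This point is its centre, half-way up. Cylinders on the mat are at least 70 mm apart, centre to centre, and as far from the open petri dish (60 mm wide, 14 mm tall) and amber vial (28 mm wide, 45 mm tall) in the row farthest from the robot.
- blank_blue_mid (a point): The blue blank: a loose resin cylinder like the blue specimen mount (40 mm in diameter, 30 mm tall, about 60 g) but with a plain blue top, no metal in it. It must stay. This point is its centre, half-way up. Cylinders on the mat are at least 70 mm apart, centre to centre, and as far from the open petri dish (60 mm wide, 14 mm tall) and amber vial (28 mm wide, 45 mm tall) in the row farthest from the robot.
Not all that is in view belongs to the job. Of the things that look like the part that bears pad_red_top, the largest one is meant.

How it is judged:
At the end, for the whole second after the job is handed in: Each of the four specimen mounts stands upright (within 0.12 rad), metal face up and at rest, on the pad of its own colour, its axis within 15 mm of the pad's centre; both blanks are within 20 mm of where they began (horizontal distance between spec_red_mid and pad_red_top below 0.015 m and z of spec_red_mid in the frame of pad_red_top between 0.011 and 0.019 m and angle between each of spec_red_mid, spec_yellow_mid, spec_green_mid, spec_blue_mid's own z axis and vertical below 0.12 rad and linear speed of each of spec_red, spec_yellow, spec_green, spec_blue below 0.02 m/s and horizontal distance between spec_yellow_mid and pad_yellow_top below 0.015 m and z of spec_yellow_mid in the frame of pad_yellow_top between 0.011 and 0.019 m and horizontal distance between spec_green_mid and pad_green_top below 0.015 m and z of spec_green_mid in the frame of pad_green_top between 0.011 and 0.019 m and horizontal distance between spec_blue_mid and pad_blue_top below 0.015 m and z of spec_blue_mid in the frame of pad_blue_top between 0.011 and 0.019 m and distance of each of blank_red_mid, blank_blue_mid from where it was at the start of the episode below 0.02 m); the robot touches nothing.
It fails at once if a blank is moved more than 20 mm from where it stood (distance of any of blank_red_mid, blank_blue_mid from where it was at the start of the episode above 0.02 m).
It fails at once if a specimen is let go in mid-air (its centre more than 65 mm above the bench with no finger on it) instead of being set down ((height (world z) of spec_red_mid above 0.065 m and contact force between spec_red and the fingers below 0.01 N) or (height (world z) of spec_yellow_mid above 0.065 m and contact force between spec_yellow and the fingers below 0.01 N) or (height (world z) of spec_green_mid above 0.065 m and contact force between spec_green and the fingers below 0.01 N) or (height (world z) of spec_blue_mid above 0.065 m and contact force between spec_blue and the fingers below 0.01 N)).
It also fails if it takes over 96 s, if anything falls off the work surface, if the arm or the gripper's body presses on something with over 40 N, if the wrist force passes 120 N, or if a joint passes its speed limit or range.

## Working session

There is one attempt and no reset: what is moved stays moved. The work goes in short steps, Python scripts to look and compute and a tool call to move; the robot and the scene stay as the last step left them, time stands still between calls to the robot, and variables do not carry over. Pictures are saved under pics/ and viewed, and the job is handed in when it is done.

Besides the shell and the picture viewer there is one more tool, called after "Request:" as name([rows], argument=value, ...), one row to a line, values as JSON. drive_tool: Moves the arm, as the interface text tells. Its arguments: {"type":"object","properties":{"series":{"type":"array"},"grip":{"type":"number"},"newtons":{"type":"number"}},"required":["series"]}

```bash
mkdir -p pics
python3 - <<'E'
from plant import ctrl
import cv2,numpy as np
s=ctrl.get_state();print(s)
for n in("side","top"):
    c=ctrl.read_camera(n);cv2.imwrite(f"pics/{n}0.png",c["img"][:,:,::-1])
    print(n,c["camera_matrix"],c["R"],c["t"], -c["R"].T@c["t"])
E
```

```text
{'time': 0.0, 'qpos': array([-1.32000263e+00,  2.87216512e-01,  1.57817140e+00,  7.36972503e-06,
        1.27862888e+00, -1.50009696e-01]), 'dq': array([ 0.00031217,  0.0005518 ,  0.0012095 ,  0.00015411,  0.0003472 ,
       -0.00117606]), 'joint_efforts': array([ 4.90108978e-04, -4.05976045e+01, -2.92628288e+01, -6.54450650e-05,
        5.72283650e-03,  3.26886187e-06]), 'eef_pos': array([ 0.26322005, -0.62087249,  0.2409163 ]), 'tcp_rot': array([-0.6929142 , -0.14161406,  0.69299556, -0.13990186]), 'contact_force': array([-0.37502363,  0.4076696 ,  0.22174951]), 'wrist_torque': array([-0.01308945,  0.02721172,  0.0028256 ]), 'opening': 1.0002294987437954}
side [[441.70929399   0.         261.37215713]
 [  0.         441.70929399 196.28857791]
 [  0.           0.           1.        ]] [[-0.98860035 -0.14871066  0.02354765]
 [-0.09385649  0.48638751 -0.8686876 ]
 [ 0.11772982 -0.86099496 -0.49480033]] [0.54809018 0.10174526 1.15513218] [0.41539809 1.02658221 0.64703839]
top [[374.53428913   0.         255.44864247]
 [  0.         374.53428913 192.14756994]
 [  0.           0.           1.        ]] [[ 0.00935192 -0.9997453   0.02053953]
 [-0.98253409 -0.0130046  -0.18562768]
 [ 0.18584751 -0.01844481 -0.98240546]] [-0.02076813  0.553618    0.803566  ] [0.39480204 0.00125837 0.89262103]
```

View pics/side0.png

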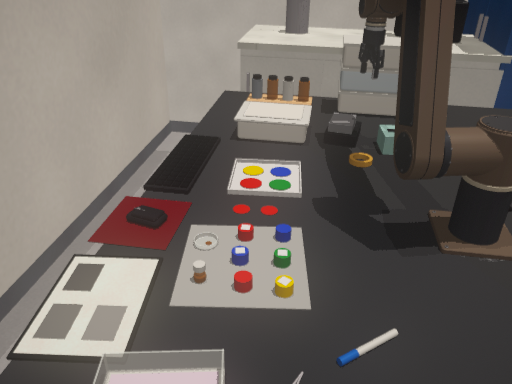

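View pics/top0.png

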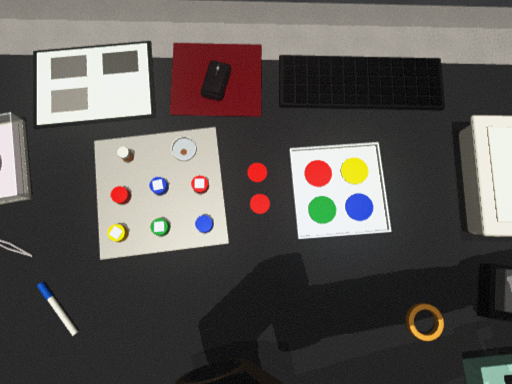

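The pictures show these candidates (top-view pixels):
- **Specimens, bright square in the top:** red (200,184), blue (158,186), green (160,227), yellow (117,232).
- **Blanks, plain top:** red (120,195) and blue (204,224).
- **Pads in the tray:** red (318,174), yellow (354,171), green (322,210), blue (359,207).
- **Decoys:** two smaller loose red discs at (257,172) and (260,204).

Next I'll take a close crop and measure from both views.

```bash
cat > h.py <<'E'
from plant import ctrl
import cv2,numpy as np
from scipy.spatial.transform import Rotation as Ro
def cam(n,f=None):
    c=ctrl.read_camera(n)
    if f: cv2.imwrite(f"pics/{f}.png",c["img"][:,:,::-1])
    return c
def ray(c,p):
    K=c["camera_matrix"];d=c["R"].T@np.linalg.inv(K)@np.array([p[0],p[1],1.]);return -c["R"].T@c["t"],d/np.linalg.norm(d)
def onplane(c,p,z):
    o,d=ray(c,p);return o+d*(z-o[2])/d[2]
def proj(c,X):
    q=c["camera_matrix"]@(c["R"]@np.array(X)+c["t"]);return q[:2]/q[2]
def tri(c1,p1,c2,p2):
    o1,d1=ray(c1,p1);o2,d2=ray(c2,p2)
    A=np.c_[d1,-d2];s=np.linalg.lstsq(A,o2-o1,rcond=None)[0]
    a,b=o1+s[0]*d1,o2+s[1]*d2
    return (a+b)/2,np.linalg.norm(a-b)
def masks(img):
    h=cv2.cvtColor(img,cv2.COLOR_RGB2HSV);H,S,V=cv2.split(h)
    m={}
    sat=(S>130)&(V>60)
    m['red']=sat&((H<8)|(H>172));m['yellow']=sat&(H>22)&(H<38);m['green']=sat&(H>45)&(H<85);m['blue']=sat&(H>105)&(H<130)
    m['white']=(S<50)&(V>225)
    return {k:v.astype(np.uint8) for k,v in m.items()}
def blobs(m,amin=15,amax=3000):
    n,l,st,ce=cv2.connectedComponentsWithStats(m)
    return [(ce[i].round(1),int(st[i,4]),st[i,:4].tolist()) for i in range(1,n) if amin<st[i,4]<amax]
E
python3 - <<'E'
from h import *
for n in("side","top"):
    c=cam(n);m=masks(c["img"]);print(n)
    for k in m:
        for b in blobs(m[k]): print(k,*b)
    r=(c["img"][220:300,175:310] if n=="side" else c["img"][125:265,90:230])
    cv2.imwrite(f"pics/crop_{n}.png",cv2.resize(r[:,:,::-1],None,fx=4,fy=4,interpolation=cv2.INTER_CUBIC))
E
```

```text
side
red [250.5 182.8] 174 [240, 178, 22, 10]
red [141.2 224. ] 2887 [89, 196, 103, 54]
red [241.  208.5] 139 [233, 204, 17, 10]
red [268.7 209.8] 134 [261, 205, 17, 10]
red [245.  232.7] 194 [238, 223, 15, 18]
red [242.7 280.8] 336 [234, 271, 18, 21]
yellow [252.7 169.9] 151 [243, 166, 21, 9]
yellow [284.8 283.3] 131 [275, 275, 19, 22]
green [279.5 184.2] 160 [269, 180, 21, 10]
green [282.2 254.6] 52 [274, 250, 17, 9]
blue [508.4  44.9] 131 [502, 28, 10, 27]
blue [505.1  88. ] 536 [494, 62, 18, 46]
blue [280.2 171.2] 138 [271, 167, 19, 9]
blue [283.8 230.9] 173 [276, 224, 15, 17]
blue [239.8 252. ] 55 [232, 247, 16, 9]
blue [347.3 357.1] 207 [337, 349, 22, 17]
top
red [317.8 172.9] 562 [305, 160, 27, 27]
red [256.7 172. ] 330 [247, 162, 20, 21]
red [199.8 184.7] 135 [191, 175, 17, 18]
red [120.1 194.7] 270 [111, 186, 19, 18]
red [259.4 203.3] 340 [250, 193, 20, 21]
yellow [354.1 170.4] 561 [341, 158, 27, 26]
yellow [116.5 232.6] 140 [107, 224, 18, 18]
green [321.8 209.4] 572 [309, 196, 27, 27]
green [159.7 227. ] 119 [151, 219, 18, 16]
blue [158.8 185.8] 124 [150, 177, 17, 17]
blue [358.8 206.6] 579 [346, 194, 27, 27]
blue [203.8 223.3] 230 [195, 215, 18, 17]
blue [ 43.6 290. ] 140 [37, 282, 15, 18]
white [  6.9 161.9] 1001 [0, 123, 17, 74]
white [383.6 187.2] 106 [372, 143, 19, 89]
white [122.2 151.5] 88 [117, 147, 11, 10]
white [199. 183.] 81 [195, 179, 9, 9]
white [157.3 184.5] 82 [153, 180, 10, 10]
white [198.5 231.3] 1441 [157, 201, 71, 50]
white [158.5 226.2] 92 [154, 222, 10, 10]
white [115.3 232.1] 91 [110, 226, 12, 13]
white [ 61.2 315.9] 149 [48, 298, 27, 37]
```

View pics/crop_top.png

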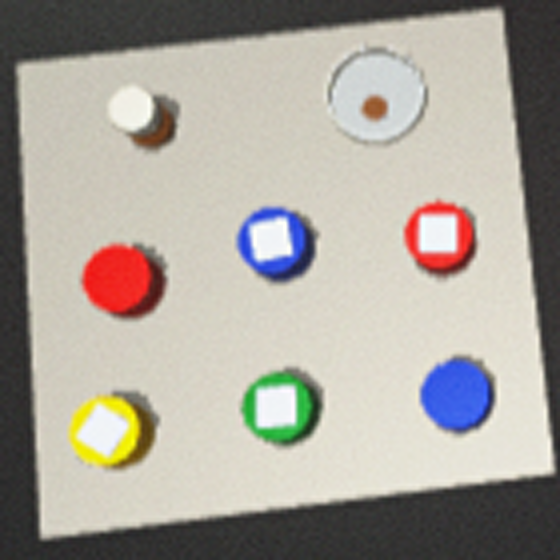

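View pics/crop_side.png

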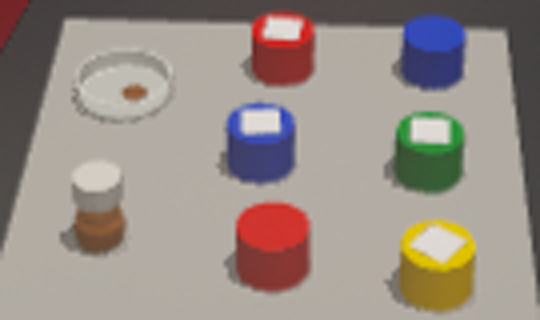

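The crops confirm the choice: squares in the tops of red, blue, green and yellow. The blanks are red at crop (122,280) and blue at (457,395). Now I'll triangulate.

```bash
cat > meas.py <<'E'
from h import *
def white(c,g,r=7,sub=True):
    x,y=[int(round(v)) for v in g];w=c["img"][y-r:y+r+1,x-r:x+r+1].astype(int)
    m=((w.min(2)>205)).astype(np.uint8)
    b=max(blobs(m,5),key=lambda b:b[1]); return b[0]+[x-r,y-r],b[1]
E
python3 - <<'E'
from meas import *
t=cam("top");s=cam("side")
T=dict(red=(199,183),blue=(157.3,184.5),green=(158.5,226.2),yellow=(115.3,232.1))
S=dict(red=(245.8,226.8),blue=(240.5,250.5),green=(282.6,252.5),yellow=(284.8,281.5))
for k in T:
    a,n1=white(t,T[k]);b,n2=white(s,S[k]);X,e=tri(t,a,s,b)
    print(k,a.round(1),n1,b.round(1),n2,X.round(4),round(e,4),onplane(t,a,.033).round(4),onplane(s,b,.033).round(4))
PT=dict(red=(317.8,172.9),yellow=(354.1,170.4),green=(321.8,209.4),blue=(358.8,206.6))
PS=dict(red=(250.5,182.8),yellow=(252.7,169.9),green=(279.5,184.2),blue=(280.2,171.2))
for k in PT:
    X,e=tri(t,PT[k],s,PS[k]);print('pad',k,X.round(4),round(e,4),onplane(t,PT[k],.006).round(4),onplane(s,PS[k],.006).round(4))
for k,p in dict(bred=(120.1,193),bblue=(203.3,222.5)).items(): print(k,onplane(t,p,.033).round(4))
R=Ro.from_quat(ctrl.get_state()['tcp_rot']).as_matrix();print(R.round(3))
E
```

```text
red [199. 183.] 81 [245.1 226.5] 27 [0.5781 0.1174 0.0332] 0.0013 [0.5775 0.1174 0.033 ] [0.5788 0.117  0.033 ]
blue [157.4 184.6] 80 [239.9 249.9] 43 [0.5728 0.2142 0.0322] 0.0008 [0.5723 0.214  0.033 ] [0.573  0.2151 0.033 ]
green [158.5 226.3] 90 [282.1 251.9] 41 [0.4755 0.2058 0.0334] 0.0009 [0.4751 0.2059 0.033 ] [0.476  0.2052 0.033 ]
yellow [115.3 232.1] 89 [284.  280.1] 48 [0.4611 0.3028 0.0331] 0.0005 [0.4608 0.3028 0.033 ] [0.4614 0.3026 0.033 ]
pad red [ 0.6132 -0.1674  0.0051] 0.0012 [ 0.6124 -0.1672  0.006 ] [ 0.6136 -0.1659  0.006 ]
pad yellow [ 0.621  -0.2568  0.0054] 0.0018 [ 0.62   -0.2566  0.006 ] [ 0.6218 -0.2561  0.006 ]
pad green [ 0.5234 -0.175   0.0054] 0.0016 [ 0.5225 -0.1749  0.006 ] [ 0.5241 -0.1741  0.006 ]
pad blue [ 0.5313 -0.2645  0.0057] 0.0017 [ 0.5304 -0.2644  0.006 ] [ 0.5321 -0.2642  0.006 ]
bred [0.5513 0.2988 0.033 ]
bblue [0.485  0.1041 0.033 ]
[[-0.     0.39  -0.921]
 [ 0.001 -0.921 -0.39 ]
 [-1.    -0.001 -0.   ]]
```

Request:
drive_tool([
  [[0, 0, 0], [7.7, 0, 0]],
  [[0, 0, 0], [7.7, 0, 0]],
  [[0, 0, 0], [7.6, 0, 0]],
  [[0, -0.8, 0], [0, 0, 0]],
  [[0, -0.9, 0], [0, 0, 0]],
], grip=1, newtons=40)

```text
time: 0.8
eef_pos: [0.2636, -0.5381, 0.2395]
tcp_rot: [-0.707, 0.007, 0.707, 0.008]
contact_force: [0.6, 0.1, 1.2]
opening: 0.998
```

```bash
cat > go.py <<'E'
import sys
from h import *
# usage: go.py x y z  -> remaining shift in tool axes, units of 50mm; turn to yaw (tool y=-Y, x=-Z)
s=ctrl.get_state();R=Ro.from_quat(s['tcp_rot'])
print('t',round(s['time'],2),'pos',s['eef_pos'].round(4),'F',s['contact_force'].round(1),'open',round(s['opening'],3))
if len(sys.argv)>3:
    d=np.array([float(v) for v in sys.argv[1:4]])-s['eef_pos'];print('shift units',(R.inv().apply(d)/.05).round(3))
Rt=Ro.from_matrix(np.array([[0,0,-1],[0,-1,0],[-1,0,0.]]));print('turn deg',(R.inv()*Rt).as_rotvec(degrees=True).round(2))
E
python3 go.py 0.578 0.1174 0.12
```

```text
t 0.8 pos [ 0.2636 -0.5381  0.2395] F [0.6 0.1 1.2] open 0.998
shift units [  2.406 -13.238  -6.008]
turn deg [-1.22  0.05  0.09]
```

Request:
drive_tool([
  [[0, -0.9, -0.42], [-1.2, 0, 0]],
  [[0, -0.9, -0.42], [0, 0, 0]],
  [[0, -0.9, -0.42], [0, 0, 0]],
  [[0, -0.9, -0.42], [0, 0, 0]],
  [[0, -0.9, -0.42], [0, 0, 0]],
])

```text
time: 1.3
eef_pos: [0.3684, -0.3095, 0.2393]
tcp_rot: [-0.707, 0.002, 0.707, 0.003]
contact_force: [1.2, -0.1, -0.3]
opening: 1.001
```

Request:
drive_tool([
  [[0, -0.9, -0.42], [0, 0, 0]],
  [[0, -0.9, -0.42], [0, 0, 0]],
  [[0, -0.9, -0.42], [0, 0, 0]],
  [[0, -0.9, -0.42], [0, 0, 0]],
  [[0, -0.9, -0.42], [0, 0, 0]],
])

```text
time: 1.8
eef_pos: [0.4743, -0.0829, 0.2413]
tcp_rot: [0.709, -0.004, -0.705, -0.003]
contact_force: [1.2, -0.8, -1.3]
opening: 0.998
```

```bash
python3 go.py 0.578 0.1174 0.12
```

```text
t 1.8 pos [ 0.4743 -0.0829  0.2413] F [ 1.2 -0.8 -1.3] open 0.998
shift units [ 2.431 -4.028 -2.024]
turn deg [-0.54 -0.29 -0.08]
```

Request:
drive_tool([
  [[0.4, -0.8, -0.4], [-0.5, -0.3, 0]],
  [[0.4, -0.8, -0.4], [0, 0, 0]],
  [[0.4, -0.8, -0.4], [0, 0, 0]],
  [[0.4, -0.8, -0.4], [0, 0, 0]],
  [[0.4, -0.8, -0.4], [0, 0, 0]],
])

```text
time: 2.3
eef_pos: [0.5797, 0.1233, 0.1461]
tcp_rot: [0.712, -0.001, -0.702, 0.003]
contact_force: [1.0, -0.6, 0.2]
opening: 0.998
```

```bash
python3 go.py 0.578 0.1174 0.08
```

```text
t 2.3 pos [0.5797 0.1233 0.1461] F [ 1.  -0.6  0.2] open 0.998
shift units [1.323 0.111 0.054]
turn deg [ 0.13 -0.83 -0.29]
```

Request:
drive_tool([
  [[0, 0.11, 0.05], [0, -0.8, -0.3]],
  [[0.5, 0, 0], [0, 0, 0]],
  [[0.5, 0, 0], [0, 0, 0]],
  [[0.3, 0, 0], [0, 0, 0]],
  [[0, 0, 0], [0, 0, 0]],
])

```text
time: 2.8
eef_pos: [0.5769, 0.1229, 0.0757]
tcp_rot: [-0.705, -0.004, 0.709, -0.004]
contact_force: [-0.1, -0.7, 0.6]
opening: 1.001
```

```bash
python3 go.py 0.578 0.1174 0.018
python3 - <<'E'
from h import *
c=cam("side");cv2.imwrite("pics/s1.png",cv2.resize(c["img"][150:310,170:330,::-1],None,fx=4,fy=4))
E
```

```text
t 2.8 pos [0.5769 0.1229 0.0757] F [-0.1 -0.7  0.6] open 1.001
shift units [ 1.154  0.112 -0.027]
turn deg [0.63 0.28 0.05]
```

View pics/s1.png

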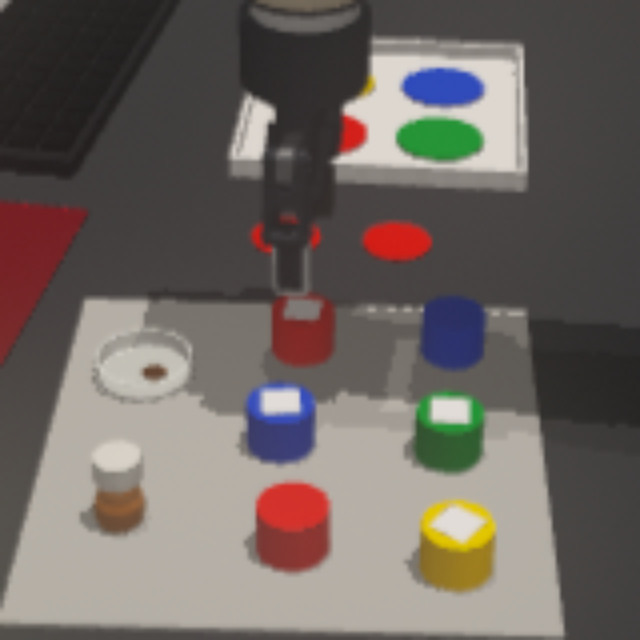

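The side view shows the open jaw over the red mount (crop 300,330), with the neighbours clear. I'll correct y and go down.

Request:
drive_tool([
  [[0, 0.11, 0], [0.6, 0.3, 0]],
  [[0, 0, 0], [0, 0, 0]],
  [[0.4, 0, 0], [0, 0, 0]],
  [[0.4, 0, 0], [0, 0, 0]],
  [[0, 0, 0], [0, 0, 0]],
])

```text
time: 3.35
eef_pos: [0.5837, 0.1154, 0.0445]
tcp_rot: [0.713, -0.001, -0.701, -0.001]
contact_force: [-0.3, 0.6, -0.3]
opening: 1.0
```

```bash
python3 go.py 0.578 0.1174 0.019
```

```text
t 3.35 pos [0.5837 0.1154 0.0445] F [-0.3  0.6 -0.3] open 1.0
shift units [ 0.509 -0.039  0.124]
turn deg [-0.17 -1.02  0.07]
```

Run:
```python
from h import *
for i in range(6):
    s=ctrl.get_state();R=Ro.from_quat(s['tcp_rot'])
    print(round(s['time'],3),s['eef_pos'].round(4),R.as_matrix()[:,0].round(3),s['qpos'].round(4))
    ctrl.read_camera("top")
```

```text
3.35 [0.5837 0.1154 0.0445] [ 0.018  0.001 -1.   ] [2.4500e-02 3.4270e-01 1.9052e+00 1.0000e-03 8.7600e-01 1.5976e+00]
3.4 [0.5849 0.1155 0.0461] [ 0.02   0.001 -1.   ] [2.4600e-02 3.4120e-01 1.9037e+00 9.0000e-04 8.7630e-01 1.5976e+00]
3.45 [0.5856 0.1156 0.047 ] [ 0.022  0.001 -1.   ] [2.4800e-02 3.4040e-01 1.9027e+00 1.0000e-03 8.7620e-01 1.5976e+00]
3.5 [0.5859 0.1157 0.0473] [ 0.023  0.001 -1.   ] [2.4900e-02 3.4000e-01 1.9024e+00 1.0000e-03 8.7620e-01 1.5976e+00]
3.55 [0.5859 0.1157 0.0474] [ 0.023  0.001 -1.   ] [2.5000e-02 3.4000e-01 1.9024e+00 1.0000e-03 8.7610e-01 1.5976e+00]
3.6 [0.5858 0.1158 0.0473] [ 0.023  0.001 -1.   ] [2.5000e-02 3.4000e-01 1.9025e+00 1.0000e-03 8.7600e-01 1.5976e+00]
```

```bash
python3 go.py 0.578 0.1174 0.045
```

```text
t 3.65 pos [0.5857 0.1158 0.0471] F [-0.  -0.1 -0.3] open 1.003
shift units [ 0.038 -0.031  0.154]
turn deg [-0.13 -1.3   0.08]
```

Request:
drive_tool([
  [[0.04, -0.03, 0.15], [-0.1, -1.3, 0.1]],
  [[0, 0, 0], [0, 0, 0]],
  [[0, 0, 0], [0, 0, 0]],
])

```text
time: 3.95
eef_pos: [0.5782, 0.1177, 0.0463]
tcp_rot: [0.707, -0.0, -0.707, 0.0]
contact_force: [-0.2, 0.4, -0.3]
opening: 0.995
```

```bash
python3 go.py 0.578 0.1174 0.045
```

```text
t 3.95 pos [0.5782 0.1177 0.0463] F [-0.2  0.4 -0.3] open 0.995
shift units [0.026 0.005 0.004]
turn deg [-0.01 -0.01 -0.03]
```

Request:
drive_tool([
  [[0.18, 0, 0], [0, 0, 0]],
  [[0.18, 0, 0], [0, 0, 0]],
  [[0.18, 0, 0], [0, 0, 0]],
  [[0, 0, 0], [0, 0, 0]],
])

```text
time: 4.35
eef_pos: [0.5777, 0.1177, 0.0165]
tcp_rot: [-0.707, 0.0, 0.707, -0.0]
contact_force: [0.4, -0.9, 0.7]
opening: 1.003
```

```bash
python3 go.py 0.578 0.1174 0.019
```

```text
t 4.35 pos [0.5777 0.1177 0.0165] F [ 0.4 -0.9  0.7] open 1.003
shift units [-0.05   0.006 -0.005]
turn deg [ 0.    0.04 -0.03]
```

Request:
drive_tool([
  [[-0.05, 0, 0], [0, 0, 0]],
  [[0, 0, 0], [0, 0, 0]],
])

```text
time: 4.55
eef_pos: [0.5773, 0.1177, 0.0181]
tcp_rot: [-0.706, 0.0, 0.708, -0.0]
contact_force: [0.1, 0.0, 0.8]
opening: 1.0
```

Request:
drive_tool([
  [[0, 0, 0], [0, 0, 0]],
  [[0, 0, 0], [0, 0, 0]],
  [[0, 0, 0], [0, 0, 0]],
  [[0, 0, 0], [0, 0, 0]],
  [[0, 0, 0], [0, 0, 0]],
], grip=-1, newtons=40)

```text
time: 5.05
eef_pos: [0.5785, 0.1177, 0.0198]
tcp_rot: [0.707, -0.0, -0.707, 0.0]
contact_force: [-0.7, 0.2, -0.4]
opening: 0.441
```

Request:
drive_tool([
  [[0, 0, 0], [0, 0, 0]],
  [[0, 0, 0], [0, 0, 0]],
  [[0, 0, 0], [0, 0, 0]],
])

```text
time: 5.35
eef_pos: [0.5781, 0.1177, 0.0194]
tcp_rot: [-0.707, 0.0, 0.707, -0.0]
contact_force: [-0.4, -0.1, 0.7]
opening: 0.441
```

```bash
python3 go.py 0.578 0.1174 0.019
```

```text
t 5.35 pos [0.5781 0.1177 0.0194] F [-0.4 -0.1  0.7] open 0.441
shift units [0.008 0.006 0.003]
turn deg [-0.    0.   -0.03]
```

Request:
drive_tool([
  [[-0.3, 0, 0], [0, 0, 0]],
  [[-0.4, 0, 0], [0, 0, 0]],
  [[-0.4, 0, 0], [0, 0, 0]],
  [[-0.3, 0, 0], [0, 0, 0]],
  [[0, 0, 0], [0, 0, 0]],
])

```text
time: 5.85
eef_pos: [0.578, 0.1177, 0.0944]
tcp_rot: [-0.707, 0.0, 0.707, -0.0]
contact_force: [-0.3, 1.0, -0.2]
opening: 0.443
```

```bash
python3 go.py 0.613 -0.167 0.09
python3 - <<'E'
from h import *
c=cam("side");cv2.imwrite("pics/s2.png",cv2.resize(c["img"][150:310,170:330,::-1],None,fx=4,fy=4))
E
```

```text
t 5.85 pos [0.578  0.1177 0.0944] F [-0.3  1.  -0.2] open 0.443
shift units [ 0.091  5.695 -0.701]
turn deg [-0.    0.04 -0.03]
```

View pics/s2.png

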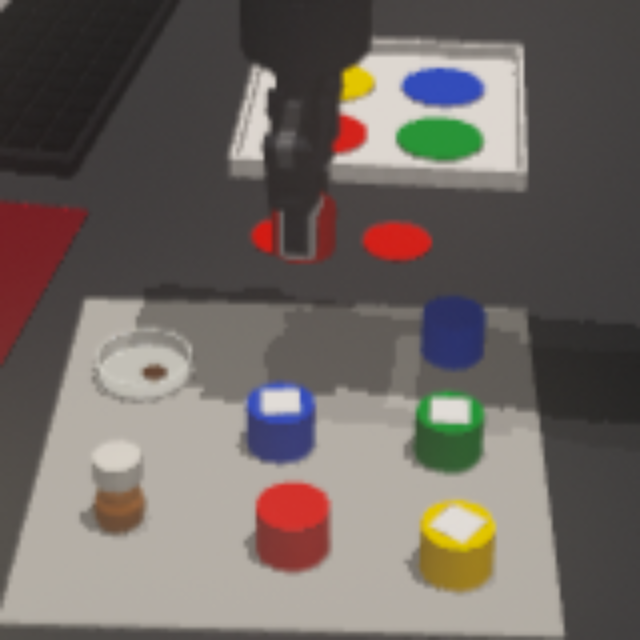

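Request:
drive_tool([
  [[0, 0.5, -0.1], [0, 0, 0]],
  [[0, 0.8, -0.1], [0, 0, 0]],
  [[0, 0.9, -0.1], [0, 0, 0]],
  [[0, 0.9, -0.1], [0, 0, 0]],
  [[0, 0.9, -0.1], [0, 0, 0]],
])

```text
time: 6.4
eef_pos: [0.6002, -0.0819, 0.0891]
tcp_rot: [-0.704, -0.005, 0.71, -0.003]
contact_force: [0.5, -0.2, -0.6]
opening: 0.444
```

Request:
drive_tool([
  [[0, 0.8, -0.1], [0, 0, 0]],
  [[0, 0.5, -0.1], [0, 0, 0]],
  [[0, 0.3, 0], [0, 0, 0]],
  [[0, 0, 0], [0, 0, 0]],
  [[0, 0, 0], [0, 0, 0]],
])

```text
time: 6.9
eef_pos: [0.608, -0.1694, 0.0837]
tcp_rot: [-0.702, -0.003, 0.713, 0.001]
contact_force: [-0.8, 0.3, -1.2]
opening: 0.437
```

```bash
python3 go.py 0.613 -0.167 0.06
```

```text
t 6.9 pos [ 0.608  -0.1694  0.0837] F [-0.8  0.3 -1.2] open 0.437
shift units [ 0.472 -0.045 -0.107]
turn deg [0.19 0.9  0.29]
```

Request:
drive_tool([
  [[0.2, -0.04, -0.1], [0.2, 0.9, 0.3]],
  [[0.2, 0, 0], [0, 0, 0]],
  [[0, 0, 0], [0, 0, 0]],
  [[0, 0, 0], [0, 0, 0]],
])

```text
time: 7.3
eef_pos: [0.6117, -0.1615, 0.0618]
tcp_rot: [-0.706, -0.003, 0.708, -0.001]
contact_force: [-0.0, -0.8, -0.3]
opening: 0.441
```

```bash
python3 go.py 0.613 -0.167 0.023;python3 - <<'E'
from h import *
c=cam("side");cv2.imwrite("pics/s3.png",cv2.resize(c["img"][120:240,200:340,::-1],None,fx=4,fy=4))
E
```

```text
t 7.3 pos [ 0.6117 -0.1615  0.0618] F [-0.  -0.8 -0.3] open 0.441
shift units [ 0.775  0.111 -0.027]
turn deg [0.31 0.18 0.12]
```

View pics/s3.png

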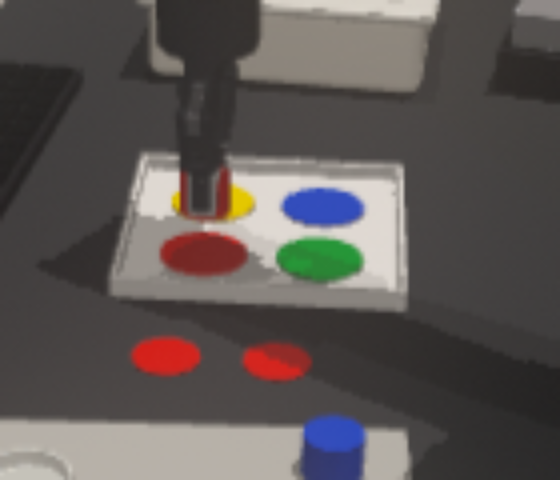

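The red mount hangs over the red pad (crop 205,255). Going down in stages.

Request:
drive_tool([
  [[0, 0.11, -0.03], [0.3, 0.2, 0.1]],
  [[0, 0, 0], [0, 0, 0]],
  [[0.25, 0, 0], [0, 0, 0]],
  [[0.25, 0, 0], [0, 0, 0]],
  [[0, 0, 0], [0, 0, 0]],
])

```text
time: 7.85
eef_pos: [0.614, -0.1676, 0.0362]
tcp_rot: [0.708, -0.0, -0.706, 0.0]
contact_force: [0.1, 0.0, -1.3]
opening: 0.442
```

```bash
python3 go.py 0.613 -0.167 0.023
```

```text
t 7.85 pos [ 0.614  -0.1676  0.0362] F [ 0.1  0.  -1.3] open 0.442
shift units [ 0.263 -0.012  0.021]
turn deg [ 0.   -0.15 -0.03]
```

Request:
drive_tool([
  [[0.1, 0, 0.02], [0, -0.15, 0]],
  [[0.1, 0, 0], [0, 0, 0]],
  [[0, 0, 0], [0, 0, 0]],
  [[0, 0, 0], [0, 0, 0]],
])

```text
time: 8.25
eef_pos: [0.6123, -0.1675, 0.0238]
tcp_rot: [-0.706, -0.0, 0.708, 0.0]
contact_force: [-0.1, -0.4, -0.1]
opening: 0.44
```

```bash
python3 go.py 0.613 -0.167 0.0225
```

```text
t 8.25 pos [ 0.6123 -0.1675  0.0238] F [-0.1 -0.4 -0.1] open 0.44
shift units [ 0.027 -0.009 -0.015]
turn deg [-0.01  0.14  0.02]
```

Creep down to contact and watch the force.

Request:
drive_tool([
  [[0.02, 0, 0], [0, 0.1, 0]],
  [[0.02, 0, 0], [0, 0, 0]],
  [[0, 0, 0], [0, 0, 0]],
])

```text
time: 8.55
eef_pos: [0.6128, -0.1676, 0.0238]
tcp_rot: [-0.707, -0.0, 0.707, -0.0]
contact_force: [0.1, 0.1, -0.2]
opening: 0.438
```

```bash
python3 go.py 0.613 -0.167 0.0225
```

```text
t 8.55 pos [ 0.6128 -0.1676  0.0238] F [ 0.1  0.1 -0.2] open 0.438
shift units [ 0.026 -0.013 -0.004]
turn deg [ 0.    0.01 -0.  ]
```

Request:
drive_tool([
  [[0.05, 0, 0], [0, 0, 0]],
  [[0.03, 0, 0], [0, 0, 0]],
])

```text
time: 8.75
eef_pos: [0.6135, -0.1679, 0.0234]
tcp_rot: [-0.707, -0.0, 0.707, -0.0]
contact_force: [-4.7, 1.0, 5.4]
opening: 0.443
```

```bash
python3 go.py 0.613 -0.167 0.0225
```

```text
t 8.75 pos [ 0.6135 -0.1679  0.0234] F [-4.7  1.   5.4] open 0.443
shift units [ 0.017 -0.018  0.011]
turn deg [ 0.03  0.04 -0.  ]
```

Contact at z≈0.0235 (5 N). I'll release part-way.

Request:
drive_tool([
  [[0, 0, 0], [0, 0, 0]],
  [[0, 0, 0], [0, 0, 0]],
  [[0, 0, 0], [0, 0, 0]],
  [[0, 0, 0], [0, 0, 0]],
  [[0, 0, 0], [0, 0, 0]],
], grip=0.5)

```text
time: 9.25
eef_pos: [0.6141, -0.1681, 0.0231]
tcp_rot: [0.708, -0.0, -0.707, 0.0]
contact_force: [0.9, -0.7, -0.3]
opening: 0.745
```

Request:
drive_tool([
  [[-0.3, 0, 0], [0, 0, 0]],
  [[-0.4, 0, 0], [0, 0, 0]],
  [[-0.4, 0, 0], [0, 0, 0]],
  [[-0.3, 0, 0], [0, 0, 0]],
  [[0, 0, 0], [0, 0, 0]],
])

```text
time: 9.75
eef_pos: [0.6141, -0.1681, 0.0979]
tcp_rot: [0.708, -0.0, -0.707, 0.0]
contact_force: [-0.2, -0.3, 0.6]
opening: 0.746
```

```bash
python3 go.py 0.5728 0.2142 0.1;python3 - <<'E'
from h import *
c=cam("side");cv2.imwrite("pics/s4.png",cv2.resize(c["img"][120:240,200:340,::-1],None,fx=4,fy=4))
E
```

```text
t 9.75 pos [ 0.6141 -0.1681  0.0979] F [-0.2 -0.3  0.6] open 0.746
shift units [-0.049 -7.646  0.822]
turn deg [ 0.02 -0.09 -0.05]
```

View pics/s4.png

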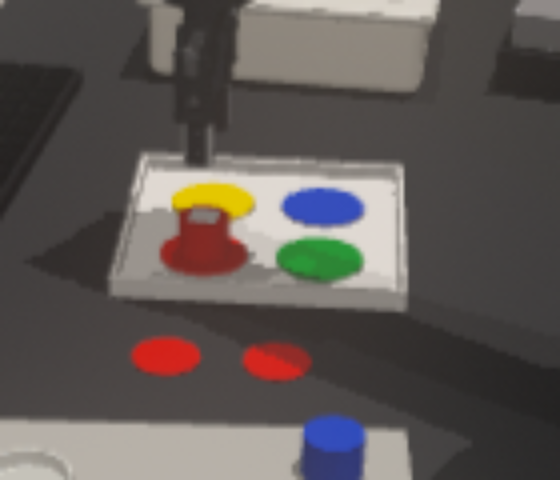

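Red stands upright on its pad (crop 205,235). Next is blue.

Request:
drive_tool([
  [[-0.1, -0.6, 0.08], [0, 0, 0]],
  [[0, -0.9, 0.08], [0, 0, 0]],
  [[0, -0.9, 0.08], [0, 0, 0]],
  [[0, -0.9, 0.08], [0, 0, 0]],
  [[0, -0.9, 0.08], [0, 0, 0]],
])

```text
time: 10.3
eef_pos: [0.5923, 0.0425, 0.0986]
tcp_rot: [-0.706, 0.004, 0.708, 0.004]
contact_force: [0.7, 0.3, -0.1]
opening: 0.752
```

Request:
drive_tool([
  [[0, -0.9, 0.1], [0, 0, 0]],
  [[0, -0.9, 0.1], [0, 0, 0]],
  [[0, -0.8, 0.1], [0, 0, 0]],
  [[0, -0.4, 0.1], [0, 0, 0]],
  [[0, 0, 0], [0, 0, 0]],
])

```text
time: 10.8
eef_pos: [0.5675, 0.2036, 0.0931]
tcp_rot: [-0.703, 0.002, 0.711, 0.001]
contact_force: [0.2, 0.5, 0.1]
opening: 0.751
```

```bash
python3 go.py 0.5728 0.2142 0.06
```

```text
t 10.8 pos [0.5675 0.2036 0.0931] F [0.2 0.5 0.1] open 0.751
shift units [ 0.661 -0.213 -0.112]
turn deg [-0.27  0.67 -0.04]
```

Request:
drive_tool([
  [[0.2, -0.2, -0.11], [-0.3, 0.7, 0]],
  [[0.3, 0, 0], [0, 0, 0]],
  [[0, 0, 0], [0, 0, 0]],
  [[0, 0, 0], [0, 0, 0]],
])

```text
time: 11.2
eef_pos: [0.5725, 0.2116, 0.063]
tcp_rot: [-0.706, 0.001, 0.708, -0.001]
contact_force: [0.0, 0.2, 0.1]
opening: 0.751
```

```bash
python3 go.py 0.5728 0.2142 0.06
```

```text
t 11.2 pos [0.5725 0.2116 0.063 ] F [0.  0.2 0.1] open 0.751
shift units [ 0.059 -0.053 -0.005]
turn deg [-0.06  0.15 -0.15]
```

Request:
drive_tool([
  [[0, -0.05, 0], [0, 0.1, -0.1]],
  [[0.25, 0, 0], [0, 0, 0]],
  [[0.3, 0, 0], [0, 0, 0]],
  [[0.2, 0, 0], [0, 0, 0]],
  [[0, 0, 0], [0, 0, 0]],
])

```text
time: 11.7
eef_pos: [0.573, 0.2118, 0.022]
tcp_rot: [-0.707, 0.002, 0.708, 0.001]
contact_force: [-0.1, 0.4, -0.4]
opening: 0.753
```

```bash
python3 go.py 0.5728 0.2142 0.0195
```

```text
t 11.7 pos [0.573  0.2118 0.022 ] F [-0.1  0.4 -0.4] open 0.753
shift units [ 0.05  -0.048  0.004]
turn deg [-0.26  0.06 -0.06]
```

Request:
drive_tool([
  [[0.05, -0.05, 0], [0, 0, 0]],
  [[0, 0, 0], [0, 0, 0]],
  [[0, 0, 0], [0, 0, 0]],
])

```text
time: 12.0
eef_pos: [0.5729, 0.2146, 0.0187]
tcp_rot: [-0.706, 0.002, 0.708, 0.001]
contact_force: [-0.1, 0.3, 0.6]
opening: 0.751
```

```bash
python3 go.py 0.5728 0.2142 0.0195
```

```text
t 12.0 pos [0.5729 0.2146 0.0187] F [-0.1  0.3  0.6] open 0.751
shift units [-0.015  0.007  0.002]
turn deg [-0.26  0.1  -0.06]
```

Request:
drive_tool([
  [[0, 0, 0], [0, 0, 0]],
  [[0, 0, 0], [0, 0, 0]],
  [[0, 0, 0], [0, 0, 0]],
  [[0, 0, 0], [0, 0, 0]],
  [[0, 0, 0], [0, 0, 0]],
], grip=-1)

```text
time: 12.5
eef_pos: [0.5739, 0.215, 0.0204]
tcp_rot: [0.707, -0.002, -0.707, -0.001]
contact_force: [0.1, 0.2, -1.2]
opening: 0.442
```

```bash
python3 go.py 0.5728 0.2142 0.0195
```

```text
t 12.5 pos [0.5739 0.215  0.0204] F [ 0.1  0.2 -1.2] open 0.442
shift units [0.019 0.016 0.022]
turn deg [-0.24 -0.06 -0.03]
```

Request:
drive_tool([
  [[-0.3, 0, 0], [0, 0, 0]],
  [[-0.4, 0, 0], [0, 0, 0]],
  [[-0.4, 0, 0], [0, 0, 0]],
  [[-0.3, 0, 0], [0, 0, 0]],
  [[0, 0, 0], [0, 0, 0]],
])

```text
time: 13.0
eef_pos: [0.5734, 0.2149, 0.0952]
tcp_rot: [-0.707, 0.002, 0.707, 0.001]
contact_force: [0.4, -0.0, -0.9]
opening: 0.439
```

Request:
drive_tool([
  [[0, 0.5, 0.08], [0, 0, 0]],
  [[0, 0.9, 0.08], [0, 0, 0]],
  [[0, 0.9, 0.08], [0, 0, 0]],
  [[0, 0.9, 0.08], [0, 0, 0]],
  [[0, 0.9, 0.08], [0, 0, 0]],
])

```text
time: 13.5
eef_pos: [0.5525, 0.0093, 0.0957]
tcp_rot: [0.708, 0.003, -0.706, 0.002]
contact_force: [0.3, -1.3, -0.8]
opening: 0.441
```

Request:
drive_tool([
  [[0, 0.9, 0.08], [0, 0, 0]],
  [[0, 0.9, 0.08], [0, 0, 0]],
  [[0, 0.9, 0.08], [0, 0, 0]],
  [[0, 0.9, 0.08], [0, 0, 0]],
  [[0, 0.6, 0], [0, 0, 0]],
])

```text
time: 14.0
eef_pos: [0.5338, -0.21, 0.0936]
tcp_rot: [0.707, 0.002, -0.707, 0.001]
contact_force: [0.3, 0.3, -0.9]
opening: 0.441
```

```bash
python3 go.py 0.5313 -0.2645 0.1
```

```text
t 14.0 pos [ 0.5338 -0.21    0.0936] F [ 0.3  0.3 -0.9] open 0.441
shift units [-0.131  1.089  0.055]
turn deg [ 0.29 -0.05  0.1 ]
```

Request:
drive_tool([
  [[0, 0.5, 0.03], [0.2, 0, 0]],
  [[0, 0.4, 0], [0, 0, 0]],
  [[0, 0, 0], [0, 0, 0]],
  [[0, 0, 0], [0, 0, 0]],
])

```text
time: 14.4
eef_pos: [0.5301, -0.2611, 0.0917]
tcp_rot: [-0.707, 0.001, 0.707, 0.003]
contact_force: [-0.1, -0.1, -0.8]
opening: 0.442
```

```bash
python3 go.py 0.5313 -0.2645 0.05
```

```text
t 14.4 pos [ 0.5301 -0.2611  0.0917] F [-0.1 -0.1 -0.8] open 0.442
shift units [ 0.833  0.07  -0.025]
turn deg [-0.36  0.06  0.16]
```

Request:
drive_tool([
  [[0.3, 0.07, -0.02], [-0.3, 0, 0.2]],
  [[0.3, 0, 0], [0, 0, 0]],
  [[0.3, 0, 0], [0, 0, 0]],
  [[0, 0, 0], [0, 0, 0]],
  [[0, 0, 0], [0, 0, 0]],
])

```text
time: 14.9
eef_pos: [0.5299, -0.2598, 0.04]
tcp_rot: [-0.705, -0.002, 0.709, -0.0]
contact_force: [0.3, 0.4, -0.6]
opening: 0.441
```

```bash
python3 go.py 0.5313 -0.2645 0.0245;python3 - <<'E'
from h import *
c=cam("side");cv2.imwrite("pics/s5.png",cv2.resize(c["img"][120:240,200:340,::-1],None,fx=4,fy=4))
E
```

```text
t 14.9 pos [ 0.5299 -0.2598  0.04  ] F [ 0.3  0.4 -0.6] open 0.441
shift units [ 0.309  0.095 -0.03 ]
turn deg [0.21 0.32 0.17]
```

View pics/s5.png

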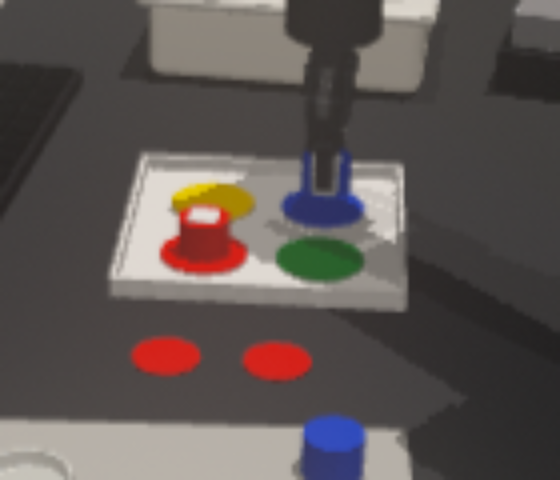

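The blue mount is over the blue pad (crop 325,195). Trimming y and lowering.

Request:
drive_tool([
  [[0, 0.1, -0.03], [0.2, 0.3, 0.2]],
  [[0, 0, 0], [0, 0, 0]],
  [[0.12, 0, 0], [0, 0, 0]],
  [[0.12, 0, 0], [0, 0, 0]],
  [[0, 0, 0], [0, 0, 0]],
])

```text
time: 15.45
eef_pos: [0.5326, -0.2658, 0.029]
tcp_rot: [0.708, -0.001, -0.706, 0.001]
contact_force: [-0.3, 0.1, -0.5]
opening: 0.441
```

```bash
python3 go.py 0.5313 -0.2645 0.0245
```

```text
t 15.45 pos [ 0.5326 -0.2658  0.029 ] F [-0.3  0.1 -0.5] open 0.441
shift units [ 0.089 -0.027  0.026]
turn deg [ 0.01 -0.17 -0.16]
```

Request:
drive_tool([
  [[0.07, -0.03, 0.03], [0, -0.2, -0.2]],
  [[0.05, 0, 0], [0, 0, 0]],
  [[0.04, 0, 0], [0, 0, 0]],
  [[0.04, 0, 0], [0, 0, 0]],
])

```text
time: 15.85
eef_pos: [0.531, -0.2643, 0.0238]
tcp_rot: [-0.705, -0.002, 0.709, 0.001]
contact_force: [-5.0, 3.1, 10.7]
opening: 0.438
```

```bash
python3 go.py 0.5313 -0.2645 0.024
```

```text
t 15.85 pos [ 0.531  -0.2643  0.0238] F [-5.   3.1 10.7] open 0.438
shift units [-0.005  0.004 -0.006]
turn deg [0.05 0.32 0.2 ]
```

Request:
drive_tool([
  [[0, 0, 0], [0, 0, 0]],
  [[0, 0, 0], [0, 0, 0]],
  [[0, 0, 0], [0, 0, 0]],
  [[0, 0, 0], [0, 0, 0]],
  [[0, 0, 0], [0, 0, 0]],
], grip=0.5)

```text
time: 16.35
eef_pos: [0.5315, -0.2645, 0.0241]
tcp_rot: [-0.706, -0.001, 0.709, 0.001]
contact_force: [0.4, 0.7, -0.2]
opening: 0.754
```

Request:
drive_tool([
  [[-0.3, 0, 0], [0, 0.2, 0]],
  [[-0.4, 0, 0], [0, 0, 0]],
  [[-0.4, 0, 0], [0, 0, 0]],
  [[-0.3, 0, 0], [0, 0, 0]],
  [[0, 0, 0], [0, 0, 0]],
])

```text
time: 16.85
eef_pos: [0.5314, -0.2646, 0.0987]
tcp_rot: [-0.707, -0.001, 0.707, 0.001]
contact_force: [0.3, 1.1, -0.1]
opening: 0.746
```

```bash
python3 go.py 0.4755 0.2058 0.1;python3 - <<'E'
from h import *
c=cam("side");cv2.imwrite("pics/s6.png",cv2.resize(c["img"][120:240,200:340,::-1],None,fx=4,fy=4))
E
```

```text
t 16.85 pos [ 0.5314 -0.2646  0.0987] F [ 0.3  1.1 -0.1] open 0.746
shift units [ 6.000e-03 -9.409e+00  1.110e+00]
turn deg [0.05 0.05 0.18]
```

View pics/s6.png

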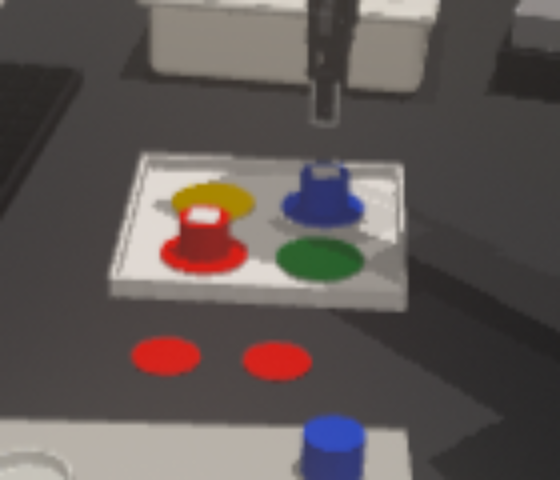

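Blue stands on its pad (crop 325,195). Next is green.

Request:
drive_tool([
  [[-0.1, -0.6, 0.11], [0, 0, 0]],
  [[0, -0.9, 0.11], [0, 0, 0]],
  [[0, -0.9, 0.11], [0, 0, 0]],
  [[0, -0.9, 0.11], [0, 0, 0]],
  [[0, -0.9, 0.11], [0, 0, 0]],
])

```text
time: 17.4
eef_pos: [0.5019, -0.0531, 0.1009]
tcp_rot: [-0.706, 0.002, 0.708, 0.005]
contact_force: [0.7, -0.4, -0.0]
opening: 0.745
```

Request:
drive_tool([
  [[0, -0.9, 0.11], [0, 0, 0]],
  [[0, -0.9, 0.11], [0, 0, 0]],
  [[0, -0.9, 0.11], [0, 0, 0]],
  [[0, -0.9, 0.11], [0, 0, 0]],
  [[0, -0.6, 0.11], [0, 0, 0]],
])

```text
time: 17.9
eef_pos: [0.4704, 0.1667, 0.0978]
tcp_rot: [-0.703, 0.002, 0.711, 0.005]
contact_force: [0.1, 0.5, -0.4]
opening: 0.747
```

```bash
python3 go.py 0.4755 0.2058 0.1
```

```text
t 17.9 pos [0.4704 0.1667 0.0978] F [ 0.1  0.5 -0.4] open 0.747
shift units [-0.041 -0.783 -0.093]
turn deg [-0.58  0.6   0.28]
```

Request:
drive_tool([
  [[0, -0.4, -0.09], [-0.5, 0.6, 0.3]],
  [[0, -0.2, 0], [0, 0, 0]],
  [[0, 0, 0], [0, 0, 0]],
  [[0, 0, 0], [0, 0, 0]],
])

```text
time: 18.3
eef_pos: [0.4711, 0.2006, 0.0945]
tcp_rot: [-0.705, -0.001, 0.709, -0.003]
contact_force: [0.0, -0.2, 0.4]
opening: 0.75
```

```bash
python3 go.py 0.4755 0.2058 0.06
```

```text
t 18.3 pos [0.4711 0.2006 0.0945] F [ 0.  -0.2  0.4] open 0.75
shift units [ 0.689 -0.104 -0.093]
turn deg [ 0.32  0.38 -0.1 ]
```

Request:
drive_tool([
  [[0, -0.1, -0.09], [0.3, 0.4, -0.1]],
  [[0, 0, 0], [0, 0, 0]],
  [[0.3, 0, 0], [0, 0, 0]],
  [[0.3, 0, 0], [0, 0, 0]],
  [[0, 0, 0], [0, 0, 0]],
])

```text
time: 18.8
eef_pos: [0.4778, 0.202, 0.0641]
tcp_rot: [0.708, -0.003, -0.706, -0.002]
contact_force: [-0.7, 0.2, -0.1]
opening: 0.75
```

```bash
python3 go.py 0.4755 0.2058 0.0195
```

```text
t 18.8 pos [0.4778 0.202  0.0641] F [-0.7  0.2 -0.1] open 0.75
shift units [ 0.893 -0.077  0.048]
turn deg [-0.4  -0.12 -0.01]
```

Request:
drive_tool([
  [[0, -0.08, 0.05], [-0.4, -0.1, 0]],
  [[0, 0, 0], [0, 0, 0]],
  [[0.25, 0, 0], [0, 0, 0]],
  [[0.25, 0, 0], [0, 0, 0]],
  [[0, 0, 0], [0, 0, 0]],
])

```text
time: 19.3
eef_pos: [0.4769, 0.2056, 0.0396]
tcp_rot: [0.708, -0.0, -0.706, -0.001]
contact_force: [-1.4, -0.7, -0.2]
opening: 0.748
```

```bash
python3 go.py 0.4755 0.2058 0.0195
```

```text
t 19.3 pos [0.4769 0.2056 0.0396] F [-1.4 -0.7 -0.2] open 0.748
shift units [ 0.401 -0.003  0.029]
turn deg [-0.07 -0.22  0.03]
```

Request:
drive_tool([
  [[0.17, 0, 0.03], [0, -0.2, 0]],
  [[0.17, 0, 0], [0, 0, 0]],
  [[0, 0, 0], [0, 0, 0]],
  [[0, 0, 0], [0, 0, 0]],
])

```text
time: 19.7
eef_pos: [0.4747, 0.2056, 0.02]
tcp_rot: [-0.706, 0.0, 0.708, 0.0]
contact_force: [-0.5, -0.0, 0.2]
opening: 0.752
```

```bash
python3 go.py 0.4755 0.2058 0.0195
```

```text
t 19.7 pos [0.4747 0.2056 0.02  ] F [-0.5 -0.   0.2] open 0.752
shift units [ 0.011 -0.004 -0.015]
turn deg [-0.06  0.1   0.01]
```

Request:
drive_tool([
  [[0, 0, 0], [0, 0, 0]],
  [[0, 0, 0], [0, 0, 0]],
  [[0, 0, 0], [0, 0, 0]],
  [[0, 0, 0], [0, 0, 0]],
  [[0, 0, 0], [0, 0, 0]],
], grip=-1)

```text
time: 20.2
eef_pos: [0.4756, 0.2058, 0.0212]
tcp_rot: [0.707, -0.0, -0.707, -0.001]
contact_force: [-0.5, 1.1, -0.8]
opening: 0.441
```

```bash
python3 go.py 0.5234 -0.175 0.1
```

```text
t 20.2 pos [0.4756 0.2058 0.0212] F [-0.5  1.1 -0.8] open 0.441
shift units [-1.581  7.615 -0.964]
turn deg [-0.06 -0.02  0.03]
```

Request:
drive_tool([
  [[-0.3, 0, 0], [0, 0, 0]],
  [[-0.4, 0, 0], [0, 0, 0]],
  [[-0.4, 0, 0], [0, 0, 0]],
  [[-0.3, 0, 0], [0, 0, 0]],
  [[0, 0, 0], [0, 0, 0]],
])

```text
time: 20.7
eef_pos: [0.4753, 0.2058, 0.0966]
tcp_rot: [0.707, -0.0, -0.707, -0.001]
contact_force: [1.0, -0.3, -1.1]
opening: 0.442
```

```bash
python3 go.py 0.5234 -0.175 0.1
```

```text
t 20.7 pos [0.4753 0.2058 0.0966] F [ 1.  -0.3 -1.1] open 0.442
shift units [-0.072  7.614 -0.969]
turn deg [-0.06 -0.01  0.03]
```

Request:
drive_tool([
  [[0, 0.5, -0.11], [0, 0, 0]],
  [[0, 0.9, -0.11], [0, 0, 0]],
  [[0, 0.9, -0.11], [0, 0, 0]],
  [[0, 0.9, -0.11], [0, 0, 0]],
  [[0, 0.9, -0.11], [0, 0, 0]],
])

```text
time: 21.2
eef_pos: [0.5033, -0.0004, 0.0978]
tcp_rot: [0.708, 0.004, -0.706, 0.003]
contact_force: [1.5, 0.6, -0.1]
opening: 0.444
```

Request:
drive_tool([
  [[0, 0.9, -0.11], [0, 0, 0]],
  [[0, 0.9, -0.11], [0, 0, 0]],
  [[0, 0.7, -0.11], [0, 0, 0]],
  [[0, 0.3, 0], [0, 0, 0]],
  [[0, 0, 0], [0, 0, 0]],
])

```text
time: 21.7
eef_pos: [0.5203, -0.1507, 0.0971]
tcp_rot: [0.709, 0.002, -0.706, 0.0]
contact_force: [-0.2, -0.8, -0.7]
opening: 0.439
```

```bash
python3 go.py 0.5234 -0.175 0.05
```

```text
t 21.7 pos [ 0.5203 -0.1507  0.0971] F [-0.2 -0.8 -0.7] open 0.439
shift units [ 0.94   0.487 -0.056]
turn deg [ 0.18 -0.23  0.11]
```

Request:
drive_tool([
  [[0, 0.3, -0.05], [0.2, -0.2, 0.1]],
  [[0, 0.2, 0], [0, 0, 0]],
  [[0.3, 0, 0], [0, 0, 0]],
  [[0.3, 0, 0], [0, 0, 0]],
  [[0, 0, 0], [0, 0, 0]],
])

```text
time: 22.2
eef_pos: [0.522, -0.1724, 0.0638]
tcp_rot: [-0.706, -0.002, 0.708, -0.0]
contact_force: [-0.4, 0.3, -0.7]
opening: 0.44
```

```bash
python3 go.py 0.5234 -0.175 0.05
```

```text
t 22.2 pos [ 0.522  -0.1724  0.0638] F [-0.4  0.3 -0.7] open 0.44
shift units [ 0.275  0.052 -0.028]
turn deg [0.23 0.12 0.15]
```

Request:
drive_tool([
  [[0.25, 0.05, -0.03], [0.2, 0.1, 0.1]],
  [[0.25, 0, 0], [0, 0, 0]],
  [[0.1, 0, 0], [0, 0, 0]],
  [[0, 0, 0], [0, 0, 0]],
])

```text
time: 22.6
eef_pos: [0.523, -0.1729, 0.03]
tcp_rot: [-0.706, -0.002, 0.708, -0.0]
contact_force: [0.7, -1.0, -0.2]
opening: 0.44
```

```bash
python3 go.py 0.5234 -0.175 0.025;python3 - <<'E'
from h import *
c=cam("side");cv2.imwrite("pics/s7.png",cv2.resize(c["img"][120:240,200:340,::-1],None,fx=4,fy=4))
E
```

```text
t 22.6 pos [ 0.523  -0.1729  0.03  ] F [ 0.7 -1.  -0.2] open 0.44
shift units [ 0.1    0.043 -0.008]
turn deg [0.15 0.13 0.13]
```

View pics/s7.png

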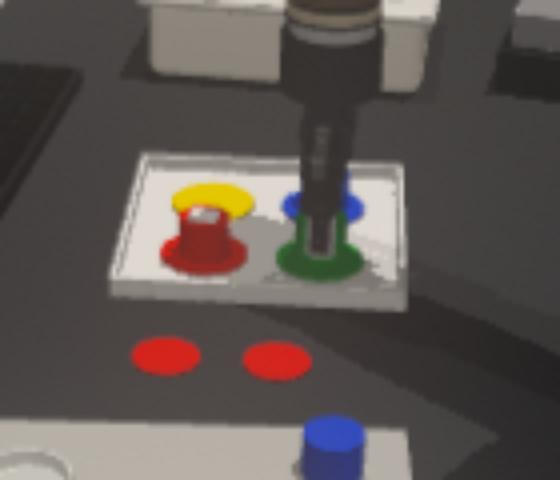

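The green mount is just above the green pad (crop 320,245). Creep down.

Request:
drive_tool([
  [[0.06, 0.05, 0], [0.1, 0.1, 0.1]],
  [[0.05, 0, 0], [0, 0, 0]],
  [[0.04, 0, 0], [0, 0, 0]],
  [[0.04, 0, 0], [0, 0, 0]],
])

```text
time: 23.05
eef_pos: [0.5243, -0.1762, 0.0244]
tcp_rot: [-0.707, -0.0, 0.707, -0.0]
contact_force: [-7.2, 4.1, 18.0]
opening: 0.438
```

```bash
python3 go.py 0.5234 -0.175 0.0245
```

```text
t 23.05 pos [ 0.5243 -0.1762  0.0244] F [-7.2  4.1 18. ] open 0.438
shift units [-0.002 -0.024  0.018]
turn deg [0.04 0.03 0.03]
```

Request:
drive_tool([
  [[0, 0, 0], [0, 0, 0]],
  [[0, 0, 0], [0, 0, 0]],
  [[0, 0, 0], [0, 0, 0]],
  [[0, 0, 0], [0, 0, 0]],
  [[0, 0, 0], [0, 0, 0]],
], grip=0.5)

```text
time: 23.55
eef_pos: [0.5256, -0.1771, 0.026]
tcp_rot: [0.708, -0.0, -0.706, 0.001]
contact_force: [-0.1, 0.1, 0.1]
opening: 0.753
```

Request:
drive_tool([
  [[-0.3, 0, 0], [0, 0, 0]],
  [[-0.4, 0, 0], [0, 0, 0]],
  [[-0.4, 0, 0], [0, 0, 0]],
  [[-0.3, 0, 0], [0, 0, 0]],
  [[0, 0, 0], [0, 0, 0]],
])

```text
time: 24.05
eef_pos: [0.5253, -0.1769, 0.1011]
tcp_rot: [0.708, -0.0, -0.706, 0.001]
contact_force: [-0.1, 0.1, 1.2]
opening: 0.751
```

```bash
python3 go.py 0.4611 0.3028 0.1;python3 - <<'E'
from h import *
c=cam("side");cv2.imwrite("pics/s8.png",cv2.resize(c["img"][120:310,170:340,::-1],None,fx=3,fy=3))
E
```

```text
t 24.05 pos [ 0.5253 -0.1769  0.1011] F [-0.1  0.1  1.2] open 0.751
shift units [ 7.000e-03 -9.596e+00  1.279e+00]
turn deg [ 0.03 -0.16 -0.07]
```

View pics/s8.png

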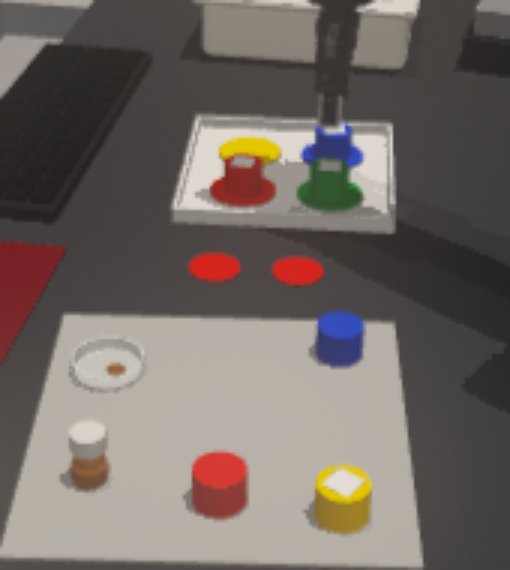

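Red, blue and green stand on their pads and the blanks are untouched (crop 219,485 and 340,340). Last is yellow.

Request:
drive_tool([
  [[-0.1, -0.6, 0.13], [0, 0, 0]],
  [[0, -0.9, 0.13], [0, 0, 0]],
  [[0, -0.9, 0.13], [0, 0, 0]],
  [[0, -0.9, 0.13], [0, 0, 0]],
  [[0, -0.9, 0.13], [0, 0, 0]],
])

```text
time: 24.6
eef_pos: [0.4916, 0.0345, 0.1033]
tcp_rot: [0.707, -0.004, -0.707, -0.003]
contact_force: [1.3, 0.5, 0.0]
opening: 0.75
```

Request:
drive_tool([
  [[0, -0.9, 0.11], [0, 0, 0]],
  [[0, -0.9, 0.11], [0, 0, 0]],
  [[0, -0.9, 0.11], [0, 0, 0]],
  [[0, -0.9, 0.11], [0, 0, 0]],
  [[0, -0.6, 0.11], [0, 0, 0]],
])

```text
time: 25.1
eef_pos: [0.4605, 0.254, 0.0994]
tcp_rot: [-0.705, 0.004, 0.709, 0.003]
contact_force: [0.2, 0.2, 0.4]
opening: 0.751
```

```bash
python3 go.py 0.4611 0.3028 0.1
```

```text
t 25.1 pos [0.4605 0.254  0.0994] F [0.2 0.2 0.4] open 0.751
shift units [-0.015 -0.975 -0.001]
turn deg [-0.59  0.27 -0.12]
```

Request:
drive_tool([
  [[0, -0.5, 0], [-0.5, 0.3, -0.1]],
  [[0, -0.3, 0], [0, 0, 0]],
  [[0, 0, 0], [0, 0, 0]],
  [[0, 0, 0], [0, 0, 0]],
])

```text
time: 25.5
eef_pos: [0.4564, 0.2988, 0.0957]
tcp_rot: [-0.705, -0.001, 0.709, -0.003]
contact_force: [-0.8, -0.3, -1.0]
opening: 0.747
```

```bash
python3 go.py 0.4611 0.3028 0.06
```

```text
t 25.5 pos [0.4564 0.2988 0.0957] F [-0.8 -0.3 -1. ] open 0.747
shift units [ 0.712 -0.082 -0.097]
turn deg [ 0.37  0.31 -0.14]
```

Request:
drive_tool([
  [[0, -0.08, -0.1], [0.3, 0.3, -0.1]],
  [[0, 0, 0], [0, 0, 0]],
  [[0.3, 0, 0], [0, 0, 0]],
  [[0.3, 0, 0], [0, 0, 0]],
  [[0, 0, 0], [0, 0, 0]],
])

```text
time: 26.0
eef_pos: [0.4623, 0.2993, 0.0627]
tcp_rot: [-0.707, 0.002, 0.707, 0.001]
contact_force: [0.6, -0.1, 0.4]
opening: 0.751
```

```bash
python3 go.py 0.4611 0.3028 0.045
```

```text
t 26.0 pos [0.4623 0.2993 0.0627] F [ 0.6 -0.1  0.4] open 0.751
shift units [ 0.354 -0.07   0.023]
turn deg [-0.23  0.04 -0.1 ]
```

Request:
drive_tool([
  [[0, -0.07, 0.02], [-0.2, 0, -0.1]],
  [[0, 0, 0], [0, 0, 0]],
  [[0.25, 0, 0], [0, 0, 0]],
  [[0.25, 0, 0], [0, 0, 0]],
  [[0, 0, 0], [0, 0, 0]],
])

```text
time: 26.5
eef_pos: [0.4616, 0.3024, 0.0359]
tcp_rot: [-0.707, 0.0, 0.707, 0.001]
contact_force: [-0.4, -0.7, -0.3]
opening: 0.747
```

```bash
python3 go.py 0.4611 0.3028 0.0195
```

```text
t 26.5 pos [0.4616 0.3024 0.0359] F [-0.4 -0.7 -0.3] open 0.747
shift units [ 0.328 -0.007  0.01 ]
turn deg [-0.09  0.01  0.02]
```

Request:
drive_tool([
  [[0.14, 0, 0.01], [0, 0, 0]],
  [[0.14, 0, 0], [0, 0, 0]],
  [[0, 0, 0], [0, 0, 0]],
  [[0, 0, 0], [0, 0, 0]],
])

```text
time: 26.9
eef_pos: [0.4608, 0.3024, 0.0199]
tcp_rot: [-0.707, 0.0, 0.708, 0.0]
contact_force: [0.3, 0.1, -0.3]
opening: 0.753
```

```bash
python3 go.py 0.4611 0.3028 0.0195
```

```text
t 26.9 pos [0.4608 0.3024 0.0199] F [ 0.3  0.1 -0.3] open 0.753
shift units [ 0.008 -0.008 -0.006]
turn deg [-0.08  0.07 -0.  ]
```

Request:
drive_tool([
  [[0, 0, 0], [0, 0, 0]],
  [[0, 0, 0], [0, 0, 0]],
  [[0, 0, 0], [0, 0, 0]],
  [[0, 0, 0], [0, 0, 0]],
  [[0, 0, 0], [0, 0, 0]],
], grip=-1)

```text
time: 27.4
eef_pos: [0.4616, 0.3028, 0.0212]
tcp_rot: [0.707, -0.0, -0.707, -0.001]
contact_force: [1.5, -0.2, -1.0]
opening: 0.438
```

Request:
drive_tool([
  [[-0.3, 0, 0], [0, 0, 0]],
  [[-0.4, 0, 0], [0, 0, 0]],
  [[-0.4, 0, 0], [0, 0, 0]],
  [[-0.3, 0, 0], [0, 0, 0]],
  [[0, 0, 0], [0, 0, 0]],
])

```text
time: 27.9
eef_pos: [0.4614, 0.3027, 0.0966]
tcp_rot: [0.707, -0.0, -0.707, -0.001]
contact_force: [0.4, 0.5, -0.1]
opening: 0.44
```

```bash
python3 go.py 0.621 -0.2565 0.1
```

```text
t 27.9 pos [0.4614 0.3027 0.0966] F [ 0.4  0.5 -0.1] open 0.44
shift units [-0.075 11.18  -3.207]
turn deg [-0.07 -0.04  0.05]
```

Request:
drive_tool([
  [[0, 0.5, -0.2], [0, 0, 0]],
  [[0, 0.9, -0.26], [0, 0, 0]],
  [[0, 0.9, -0.26], [0, 0, 0]],
  [[0, 0.9, -0.26], [0, 0, 0]],
  [[0, 0.9, -0.26], [0, 0, 0]],
])

```text
time: 28.4
eef_pos: [0.524, 0.0969, 0.0978]
tcp_rot: [0.709, 0.005, -0.706, 0.003]
contact_force: [0.1, 0.8, -0.6]
opening: 0.44
```

Request:
drive_tool([
  [[0, 0.9, -0.26], [0, 0, 0]],
  [[0, 0.9, -0.26], [0, 0, 0]],
  [[0, 0.9, -0.26], [0, 0, 0]],
  [[0, 0.9, -0.26], [0, 0, 0]],
  [[0, 0.9, -0.26], [0, 0, 0]],
])

```text
time: 28.9
eef_pos: [0.591, -0.1368, 0.0962]
tcp_rot: [0.708, 0.005, -0.706, 0.002]
contact_force: [0.9, 0.7, -1.5]
opening: 0.441
```

```bash
python3 go.py 0.621 -0.2565 0.1
```

```text
t 28.9 pos [ 0.591  -0.1368  0.0962] F [ 0.9  0.7 -1.5] open 0.441
shift units [-0.085  2.4   -0.577]
turn deg [ 0.57 -0.16  0.25]
```

Request:
drive_tool([
  [[-0.1, 0.8, -0.2], [0.3, -0.1, 0.2]],
  [[0, 0.7, -0.2], [0, 0, 0]],
  [[0, 0.4, -0.1], [0, 0, 0]],
  [[0, 0.2, 0], [0, 0, 0]],
  [[0, 0, 0], [0, 0, 0]],
])

```text
time: 29.4
eef_pos: [0.6162, -0.2527, 0.0991]
tcp_rot: [-0.707, 0.001, 0.707, 0.002]
contact_force: [0.1, -0.2, -0.2]
opening: 0.441
```

```bash
python3 go.py 0.621 -0.2565 0.05
```

```text
t 29.4 pos [ 0.6162 -0.2527  0.0991] F [ 0.1 -0.2 -0.2] open 0.441
shift units [ 0.983  0.076 -0.096]
turn deg [-0.21  0.02  0.04]
```

Request:
drive_tool([
  [[0.2, 0.07, -0.1], [-0.2, 0, 0]],
  [[0.3, 0, 0], [0, 0, 0]],
  [[0.3, 0, 0], [0, 0, 0]],
  [[0, 0, 0], [0, 0, 0]],
  [[0, 0, 0], [0, 0, 0]],
])

```text
time: 29.9
eef_pos: [0.6196, -0.2504, 0.0528]
tcp_rot: [-0.705, -0.003, 0.709, 0.0]
contact_force: [-0.2, -0.2, -1.0]
opening: 0.438
```

```bash
python3 go.py 0.621 -0.2565 0.035;python3 - <<'E'
from h import *
c=cam("side");cv2.imwrite("pics/s9.png",cv2.resize(c["img"][120:240,200:340,::-1],None,fx=4,fy=4))
E
```

```text
t 29.9 pos [ 0.6196 -0.2504  0.0528] F [-0.2 -0.2 -1. ] open 0.438
shift units [ 0.356  0.125 -0.03 ]
turn deg [0.26 0.34 0.29]
```

View pics/s9.png

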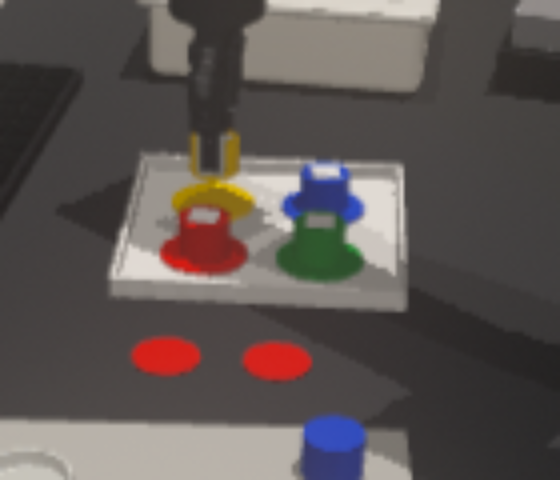

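The yellow mount is over the yellow pad (crop 213,160 above 213,202). Lowering.

Request:
drive_tool([
  [[0, 0.12, -0.03], [0.2, 0.3, 0.3]],
  [[0, 0, 0], [0, 0, 0]],
  [[0.2, 0, 0], [0, 0, 0]],
  [[0.2, 0, 0], [0, 0, 0]],
  [[0, 0, 0], [0, 0, 0]],
])

```text
time: 30.45
eef_pos: [0.622, -0.2571, 0.033]
tcp_rot: [0.708, -0.0, -0.706, 0.001]
contact_force: [-0.1, -0.5, 0.5]
opening: 0.439
```

```bash
python3 go.py 0.621 -0.2565 0.0245
```

```text
t 30.45 pos [ 0.622  -0.2571  0.033 ] F [-0.1 -0.5  0.5] open 0.439
shift units [ 0.169 -0.012  0.02 ]
turn deg [ 0.06 -0.13 -0.12]
```

Request:
drive_tool([
  [[0.09, -0.01, 0.02], [0, -0.1, -0.1]],
  [[0.06, 0, 0], [0, 0, 0]],
  [[0.04, 0, 0], [0, 0, 0]],
  [[0.04, 0, 0], [0, 0, 0]],
])

```text
time: 30.85
eef_pos: [0.6211, -0.2568, 0.0245]
tcp_rot: [-0.706, -0.001, 0.708, -0.0]
contact_force: [-4.9, 2.6, 9.8]
opening: 0.442
```

```bash
python3 go.py 0.621 -0.2565 0.0245
```

```text
t 30.85 pos [ 0.6211 -0.2568  0.0245] F [-4.9  2.6  9.8] open 0.442
shift units [-0.    -0.006  0.003]
turn deg [0.07 0.14 0.06]
```

Contact. Release, lift, then back away so the tray is clear in both views.

Request:
drive_tool([
  [[0, 0, 0], [0, 0, 0]],
  [[0, 0, 0], [0, 0, 0]],
  [[0, 0, 0], [0, 0, 0]],
  [[0, 0, 0], [0, 0, 0]],
  [[0, 0, 0], [0, 0, 0]],
], grip=0.5)

```text
time: 31.35
eef_pos: [0.6219, -0.2571, 0.0251]
tcp_rot: [-0.707, -0.0, 0.707, -0.001]
contact_force: [-0.8, -0.0, 0.2]
opening: 0.749
```

Request:
drive_tool([
  [[-0.3, 0, 0], [0, 0, 0]],
  [[-0.5, 0, 0], [0, 0, 0]],
  [[-0.8, 0, 0], [0, 0, 0]],
  [[-0.8, 0, 0], [0, 0, 0]],
  [[-0.8, 0, 0], [0, 0, 0]],
])

```text
time: 31.85
eef_pos: [0.6179, -0.2548, 0.1838]
tcp_rot: [-0.702, -0.004, 0.712, 0.003]
contact_force: [1.2, 0.1, 1.1]
opening: 0.751
```

Request:
drive_tool([
  [[0, 0.8, 0.4], [0, 0, 0]],
  [[0, 0.8, 0.4], [0, 0, 0]],
  [[0, 0.8, 0.4], [0, 0, 0]],
  [[0, 0.8, 0.4], [0, 0, 0]],
  [[0, 0.8, 0.4], [0, 0, 0]],
])

```text
time: 32.35
eef_pos: [0.5243, -0.4586, 0.2042]
tcp_rot: [0.71, 0.002, -0.704, 0.007]
contact_force: [-0.3, 1.2, -0.4]
opening: 0.752
```

Request:
drive_tool([
  [[0, 0.8, 0.4], [0, 0, 0]],
  [[0, 0.8, 0.4], [0, 0, 0]],
  [[0, 0.8, 0.4], [0, 0, 0]],
  [[0, 0, 0], [0, 0, 0]],
  [[0, 0, 0], [0, 0, 0]],
])

```text
time: 32.85
eef_pos: [0.4589, -0.59, 0.2116]
tcp_rot: [0.711, -0.003, -0.703, 0.007]
contact_force: [0.1, 0.1, -0.1]
opening: 0.745
```

Run:
```python
from h import *
t=cam("top","topF");s=cam("side","sideF")
cv2.imwrite("pics/tF.png",cv2.resize(t["img"][130:250,280:400,::-1],None,fx=4,fy=4));cv2.imwrite("pics/sF.png",cv2.resize(s["img"][130:310,170:330,::-1],None,fx=3,fy=3))
for n,c in(("top",t),("side",s)):
    w=((c["img"].astype(int).min(2)>190)).astype(np.uint8)
    print(n,[b[:2] for b in blobs(w,10,140)])
    m=masks(c["img"]);print([b[:2] for k in("red","blue") for b in blobs(m[k],100,1000)])
print(ctrl.get_state()['eef_pos'])
```

```text
top [(array([122. , 151.4]), 104), (array([147.9, 162.7]), 29), (array([358.3, 167. ]), 80), (array([321. , 169.6]), 87), (array([490.6, 202.5]), 89), (array([498.4, 205.2]), 65), (array([363.2, 204.8]), 84), (array([325.7, 206.9]), 84)]
[(array([317. , 173.6]), 465), (array([256.7, 172. ]), 331), (array([120.2, 194.7]), 273), (array([259.4, 203.3]), 340), (array([357.9, 207.1]), 456), (array([203.8, 223.3]), 230), (array([ 43.6, 290.1]), 139)]
side [(array([335.3,  41.5]), 137), (array([454.7,  49.4]), 57), (array([253.1, 161.2]), 13), (array([281.2, 162.5]), 13), (array([300., 174.]), 13), (array([250.8, 173.5]), 13), (array([279.8, 174.8]), 15), (array([198.8, 263.5]), 57), (array([376.3, 340.6]), 114)]
[(array([250.5, 181.3]), 217), (array([241. , 208.5]), 139), (array([268.7, 209.8]), 134), (array([242.7, 280.8]), 334), (array([507.7,  44.2]), 159), (array([505.1,  88. ]), 535), (array([283.9, 230.3]), 156), (array([347.3, 357.1]), 207)]
[ 0.45958951 -0.58914587  0.21148682]
```

View pics/tF.png

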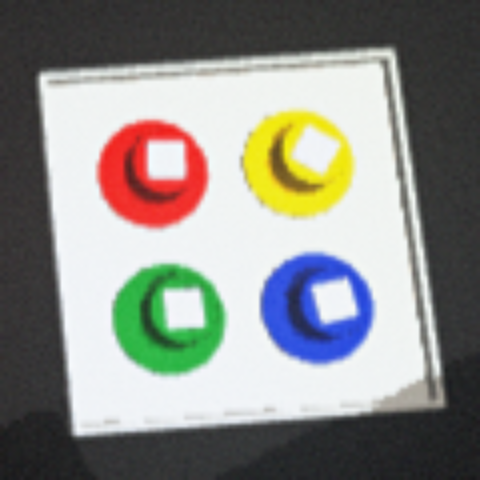

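View pics/sF.png

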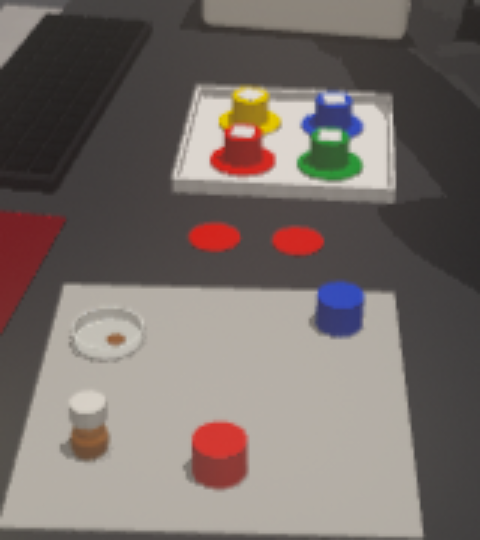

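Both views show all four mounts upright with the metal face up on their own pads. The blanks are at their old pixels, (120,195) and (204,223). Now the final offsets.

Run:
```python
from h import *
t=cam("top");s=cam("side")
T=dict(yellow=(358.3,167),red=(321,169.6),blue=(363.2,204.8),green=(325.7,206.9))
S=dict(yellow=(253.1,161.2),blue=(281.2,162.5),red=(250.8,173.5),green=(279.8,174.8))
P=dict(red=(.6132,-.1674),yellow=(.621,-.2568),green=(.5234,-.175),blue=(.5313,-.2645))
for k in T:
    X,e=tri(t,T[k],s,S[k]);Y=onplane(t,T[k],.036);print(k,X.round(4),'err mm',(np.linalg.norm(X[:2]-P[k])*1e3).round(1),'top-only',((Y[:2]-P[k])*1e3).round(1))
st=ctrl.get_state();print(st['time'],st['dq'].round(3));ctrl.sign_off()
```

```text
yellow [ 0.621  -0.2581  0.0364] err mm 1.3 top-only [-0.2 -1.4]
red [ 0.6133 -0.1692  0.0365] err mm 1.8 top-only [-0.1 -1.9]
blue [ 0.5302 -0.2657  0.0368] err mm 1.6 top-only [-1.1 -1.4]
green [ 0.5246 -0.1781  0.0364] err mm 3.3 top-only [ 0.8 -3.2]
33.05 [ 0.007  0.001  0.004 -0.001 -0.001 -0.   ]
the job is handed in; nothing more can be done
```

I picked up the red, blue, green and yellow mounts one at a time, set each down on its own pad until the wrist force showed contact, released, and moved the arm clear. I handed the job in at about 33 s of the 96 s allowed.

- **Placement:** measured from both cameras, the mounts' centres lie 1.8 mm (red), 1.3 mm (yellow), 3.3 mm (green) and 1.6 mm (blue) from their pads' centres, against the 15 mm limit.
- **Height and pose:** the tops measure 36–37 mm above the bench, as expected for a mount standing on its pad. Both views show them upright with the metal face up.
- **Blanks:** the red and blue blanks are at the same pixels as at the start.
- **Disagreements:** none of the final checks failed. During the moves the arm drifted by a few millimetres or overshot after fast rows, and I corrected this before each grasp and set-down.

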